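# Time the belt pulley and pin it

## Task

Turn the spoked belt pulley in the bench jig by its rim until the engraved line on the rim faces the jig's pointer; the fixed bridge over the pulley stops the gripper going all the way round, so let go and take the rim again. Then take the setting pin out of its wooden block and put it down through the hole in the bridge and the hole in the pulley's broad spoke until its head sits on the bridge, and let go. Leave the loose cassette on the bench where it lies.

Things in the scene. Friction and masses are not known exactly. Their poses are not given: they have to be found in the camera images.
- jig: Fixed bench jig: grey base plate 220 x 264 x 12 mm with a spoked aluminium belt pulley on an upright spindle. Origin on the pulley's axis at bench height, +z up; the pointer lies on its -x side, the bridge runs along its y. Bolt heads on the base's corners up to 18 mm.
- bridge_middle (a point): On the pulley's axis, 90 mm over the bench: middle of the top of the fixed bridge over the pulley, a steel bar 50 mm wide (jig's x), 252 mm long (jig's y), from 76 to 90 mm above the bench, on posts 50 x 22 mm centred 115 mm from the axis. A nut here stands up to 98 mm, bolt heads at the ends to 95 mm. Nothing else covers the pulley.
- pulley (a joint): Turn of the pulley about the jig's z, counter-clockwise from above positive; at 0 or any whole turn (6.283) the engraved line faces the pointer. Turns freely both ways against light friction (0.2 N m) and stays where left. Starts between 2.4 and 3.88 rad. Pulley: outer radius 88 mm, 0.9 kg.
- mark (a point): Engraved dark line, 6 mm wide, across the top and down the outside of the pulley's rim; this point is on the rim's outer top edge, 88 mm from the axis, 68 mm above the bench. The rim is an upright ring, wall 12 mm thick (radius 76 to 88), from 30 to 68 mm above the bench, open to grip from above, 18 mm deep or less; below 46 mm belt teeth stand out 2 mm.
- spoke_hole (a point): Top centre of the 14 mm through hole (3 mm chamfer) in the pulley's broad spoke (34 mm; the three others 20 mm), 50 mm from the axis, a quarter turn clockwise from the engraved line seen from above; under the bridge's hole when the line faces the pointer. Spokes lie 30 to 42 mm above the bench; hub of radius 26 mm up to 54 mm, its nut of radius 14 mm up to 64 mm.
- pointer (a point): Tip of the fixed steel pointer on the jig's base, 92 mm from the axis on the jig's -x side, 40 mm above the bench; the pointer's top is 44 mm above the bench and its 12 mm thick stem reaches out to 111 mm from the axis.
- bridge_hole (a point): Centre of the mouth of the upright through hole in the bridge, on the bridge's top (90 mm above the bench), 50 mm from the axis on the jig's +y side. Hole diameter 13 mm with a 3 mm chamfer.
- setting_pin: Loose steel setting pin, 102 mm long, about 0.12 kg: shank 10 mm in diameter and 66 mm long with a tapered nose (5 mm wide at the end, 8 mm long), then a cylindrical head 26 mm in diameter and 36 mm high. Origin at the nose's end, +z along the pin to the head. Stands upright in the wooden block, nose 4 mm above the bench, head from 70 to 106 mm above it.
- pin_head (a point): Middle of the pin's head, 84 mm from the nose's end: where to grip it.
- pin_shoulder (a point): Centre of the underside of the pin's head, 66 mm from the nose's end; it rests on the bridge when the pin is home.
- pin_block: Fixed wooden block 64 x 64 x 50 mm with an upright hole 11.5 mm wide and 46 mm deep that holds the pin. Origin at the centre of its underside. Left or right of the jig.
- cassette: Loose steel sprocket cassette, 105 mm in diameter and 32 mm high, lying flat on the other side of the jig from the block; not to be disturbed. Origin at the centre of its underside.
Not all that is in view belongs to the job. Of the things that look like the setting_pin, the smallest one is meant.

How it is judged:
By the outcome, as a careful person would: the job done as asked, in the order asked, and still so for the second after the job is handed in, with the robot touching nothing.
It also fails if it takes over 72 s, if anything falls off the work surface, if the arm or the gripper's body presses on something with over 40 N, if the wrist force passes 120 N, or if a joint passes its speed limit or range.

## Robot

A 6-joint arm with a two-finger parallel gripper is mounted at the origin on a cart in front of the work surface, level with it; the furniture and walls round the work are solid. World frame = base frame: x ahead of the robot, y to its left, z up, the work surface at z = 0. Lengths are in m, angles in rad, forces in N, time in s.
With the tool pointing down it reaches from about 0.35 to 0.95 m from the base axis. Payload 17.4 kg.
Tool frame: the origin (TCP) lies at the very end of the fingers, on their centre line; the grasp point (between the pads) lies 19 mm behind it; z points along the fingers, y is the line along which they close (so a half turn about z gives the same grasp; the last joint's range is limited). The gripper opens to 93 mm and grips with 3 to 60 N. Pads are 15 mm wide; open, the fingers measure 128 mm over their backs; the gripper's body (75 mm by 188 mm) begins 65 mm behind the grasp point.
Start: joints at [-1.38, 0.116, 1.442, -0, 1.584, -0.038], TCP at [0.153, -0.657, 0.219] pointing down, gripper open.
Joint ranges: [-2.83, 2.83], [-0.83, 2.19], [0.07, 2.5], [-1.14, 4.28], [0.01, 3], [-2.97, 2.97]. Speed limits (rad/s): [1.89, 1.89, 2.22, 3.14, 3.14, 3.14].

## Interface

Orientations are given as a unit quaternion [w, x, y, z].
In Python, from station import readout, cams, r, boxes_of, masks_of gives the robot as it stands.
- The arm moves only by the tool carry_out, never from a script. Its argument "motion" is a list of rows, each a list of 7 numbers: the shift along the tool's x, y, z normalised to -1 to 1, where 1 is 0.1 m, then the turn, a rotation vector about the tool's x, y, z normalised to -1 to 1, where 1 is pi rad, then the opening, from 0 (shut) to 1 (fully open). In form: [[dx, dy, dz, ax, ay, az, gripper], ...]. A call has 1 to 20 rows; each row is the pose to reach, as a shift and turn from the pose commanded when the call began, along the tool's axes at that moment, turning the shorter way round; what a row does not reach only later rows make up. A row lasts 1/8 s, in which the tool goes at most 62.5 mm and 10.7 degrees, less where a joint would pass 70% of its speed; a pose out of reach is approached as far as the arm can. A call with a number of a shift or a turn outside -1 to 1 is refused whole. A call with a gripper value outside its range is refused whole. The fingers move at their own pace and stop on an object; "force" is the grip in N (left out, the last holds). Time passes only in rows, so rows that repeat a pose let the fingers close. It gives the time, the measured TCP pose, the force, the opening and the grip force at its end, in the units of the state.
- readout.state(): the state, without advancing time (a new reading comes with each control period).
- cams.read_camera(name): name is "scene" or "top"; returns a dict with "image" (400x640x3 uint8, red, green, blue), "fx", "fy", "cx", "cy" (pixels), "R" (3x3) and "t" (3): a world point X has camera coordinates R X + t. Camera axes: x right, y down, z forward; pixel columns grow to the right and rows downward; lengths in m; the calibration is good to about 2 mm. A picture is of the moment at which its call begins. There is no depth.
- r.hand_in(): hands the job in; it is judged then, once.
Trained networks look in a picture, given as the dict that the camera call returned (one of the last four; its "shot" number tells which), for a name from the list of things; names that differ only in an ending like _2 or _b are one class to them, and where a whole thing is asked for, a point or a joint stands for the part that bears it (a point fixed in the world has none). Each returns a list of dicts, best first, with "score" (0 to 1); they miss things now and then, are a little off and sometimes report something else, mostly with a low value. They report only what shows in the picture. A call takes as long as a camera call. They do not tell look-alikes from the thing itself.
- boxes_of(picture, target): "xy" ([column, row] in pixels, amid what is visible of it).
- masks_of(picture, target): "region" (400x640 bool, what is visible of it) and "xy" ([column, row] in pixels, amid what is visible of it).
The state is a dict: "clock": time; "joints": joint angles; "joint_vel": joint speeds; "effort": joint torques, N m; "tcp_pos": TCP position; "tool_rot": TCP orientation; "ft_force": force on the tool from outside, world axes, zero at the start; "wrist_torque": the same for the moment, N m; "finger_gap": opening from 0.0 (shut) to 1.0 (fully open); "finger_force": force on a finger pad.
Only numpy, scipy, OpenCV 4.12 (cv2) and the standard library are available. Lean on these libraries where they do the work, as an engineer would, in place of code of your own. Each camera call takes 0.05 s, during which the arm holds its last target. There are 200 camera calls.

## Working session

There is one attempt and no reset: what is moved stays moved. The work goes in short steps, Python scripts to look and compute and a tool call to move; the robot and the scene stay as the last step left them, time stands still between calls to the robot, and variables do not carry over. Pictures are saved under pics/ and viewed, at most 10 in all, crops included, and the job is handed in when it is done.

Besides the shell and the picture viewer there is one more tool, called after "Request:" in YAML: its name, and indented under it one key for each argument. carry_out: Moves the arm, as the interface text tells. Scaled input: -1 to 1 covers 0.1 m each way for a shift and pi rad each way for a turn. Its arguments: {"type":"object","properties":{"motion":{"type":"array","items":{"type":"array","items":{"type":"number"}}},"force":{"type":"number"}},"required":["motion"]}

```bash
mkdir -p pics; ls; cat > h.py <<'E'
import numpy as np, cv2
from station import readout, cams, r, boxes_of, masks_of
def proj(c,X):
    p=np.atleast_2d(X)@np.array(c["R"]).T+np.array(c["t"]); return np.c_[c["fx"]*p[:,0]/p[:,2]+c["cx"],c["fy"]*p[:,1]/p[:,2]+c["cy"]]
def ray(c,uv,z):
    R=np.array(c["R"]);o=-R.T@np.array(c["t"]);d=R.T@np.array([(uv[0]-c["cx"])/c["fx"],(uv[1]-c["cy"])/c["fy"],1]);return o+d*(z-o[2])/d[2]
def save(c,n,crop=None,k=1):
    im=c["image"][:,:,::-1]
    if crop: im=im[crop[1]:crop[3],crop[0]:crop[2]]
    cv2.imwrite("pics/"+n,cv2.resize(im,None,fx=k,fy=k,interpolation=cv2.INTER_CUBIC))
E
python3 - <<'E'
from h import *
s=readout.state();print(s)
for n in("scene","top"):
    c=cams.read_camera(n);save(c,n+"0.png")
    print(n,c["fx"],-np.array(c["R"]).T@np.array(c["t"]))
    for t in("setting_pin","pin_head","pin_block","cassette","jig","mark","spoke_hole","pointer","bridge_hole","bridge_middle"):
        z=dict(setting_pin=.08,pin_head=.088,mark=.068,spoke_hole=.042,pointer=.04,bridge_hole=.09,bridge_middle=.09,pin_block=.05,cassette=.032).get(t,0)
        print(t,[(np.round(b["xy"]),round(b["score"],2),np.round(ray(c,b["xy"],z)[:2],3)) for b in boxes_of(c,t)[:4]])
E
```

```text
pics
{'clock': 0.0, 'joints': array([-1.37978699e+00,  1.16481827e-01,  1.44219888e+00,  1.39854535e-05,
        1.58400892e+00, -3.77590409e-02]), 'joint_vel': array([ 8.19224784e-04, -1.63457827e-03, -4.57466467e-05,  9.20785922e-04,
       -6.18639202e-04,  3.61746221e-04]), 'effort': array([-3.67388857e-03, -7.21255374e+01, -6.22636199e+01,  7.77459727e-02,
        2.36830168e-02, -1.06116647e-04]), 'tcp_pos': array([ 0.1530628 , -0.65722865,  0.2179492 ]), 'tool_rot': array([-5.47414429e-04,  9.93465099e-01,  1.14134993e-01, -3.50152547e-05]), 'ft_force': array([ 1.64016537, -0.69890292,  0.56955839]), 'wrist_torque': array([ 0.00274308, -0.02942898,  0.00078981]), 'finger_force': 0.0, 'finger_gap': 1.001994689260203}
scene 444.3840265306905 [-0.30845758  0.52094537  0.86989384]
setting_pin [(array([241., 249.]), 0.93, array([0.447, 0.318])), (array([165., 236.]), 0.88, array([0.583, 0.468])), (array([216., 230.]), 0.69, array([0.54 , 0.349]))]
pin_head [(array([164., 237.]), 0.85, array([0.574, 0.472])), (array([246., 245.]), 0.6, array([0.444, 0.305])), (array([338., 193.]), 0
[... 843 characters left out ...]
, 0.66, array([0.447, 0.538])), (array([223., 189.]), 0.51, array([0.525, 0.341]))]
pin_block [(array([228., 197.]), 0.87, array([0.512, 0.335]))]
cassette [(array([457., 240.]), 0.72, array([ 0.468, -0.331]))]
jig [(array([360., 190.]), 0.74, array([ 0.588, -0.042])), (array([368., 195.]), 0.55, array([ 0.577, -0.069])), (array([228., 194.]), 0.31, array([0.529, 0.347]))]
mark [(array([369., 195.]), 0.82, array([ 0.561, -0.065]))]
spoke_hole [(array([367., 194.]), 0.68, array([ 0.569, -0.062]))]
pointer [(array([363., 190.]), 0.81, array([ 0.579, -0.05 ]))]
bridge_hole [(array([363., 188.]), 0.91, array([ 0.571, -0.045]))]
bridge_middle [(array([364., 188.]), 0.59, array([ 0.574, -0.047]))]
```

View pics/top0.png

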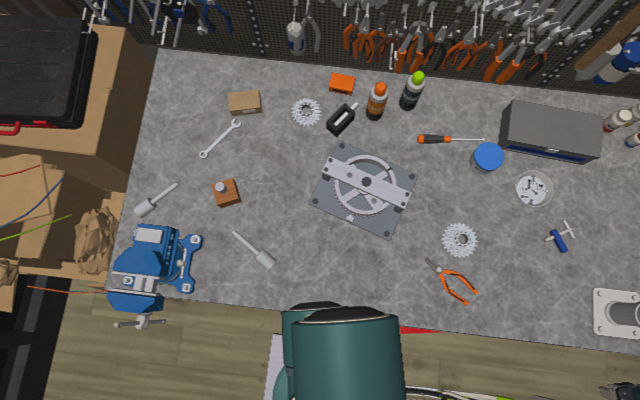

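View pics/scene0.png

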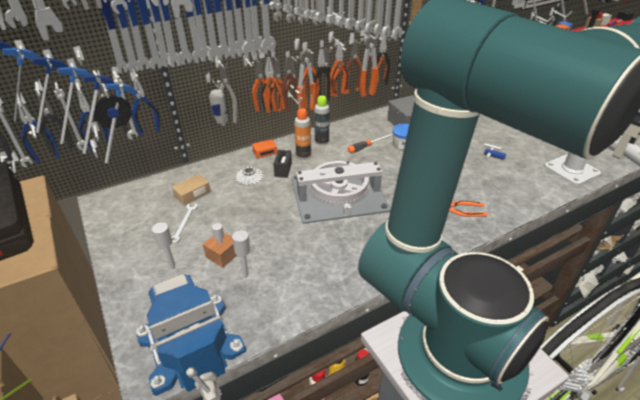

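The top view shows the jig at about (366,188), the block with a pin at (226,190), and the cassette at (459,239). Three things could be taken for the pin: the one in the block (220,187), a loose one at (150,202) and a loose one at (255,250). The one in the block is the smallest, so I choose that and check it close up.

```bash
python3 - <<'E'
from h import *
c=cams.read_camera("top");d=cams.read_camera("scene")
up=lambda im,x,y,w,h,k:cv2.resize(im[y:y+h,x:x+w,::-1],None,fx=k,fy=k,interpolation=cv2.INTER_CUBIC)
cv2.imwrite("pics/jig1.png",up(c["image"],304,136,120,100,6))
a=up(c["image"],205,172,40,40,10);b=up(d["image"],150,215,110,70,6)[:400,:]
b=cv2.resize(b,(400,int(b.shape[0]*400/b.shape[1])))
o=np.zeros((400,800,3),np.uint8);o[:,:400]=a;o[:b.shape[0],400:]=b
cv2.imwrite("pics/pin1.png",o)
cv2.imwrite("pics/jigs.png",up(d["image"],285,150,110,80,7))
E
```

```text
(no output)
```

View pics/jig1.png

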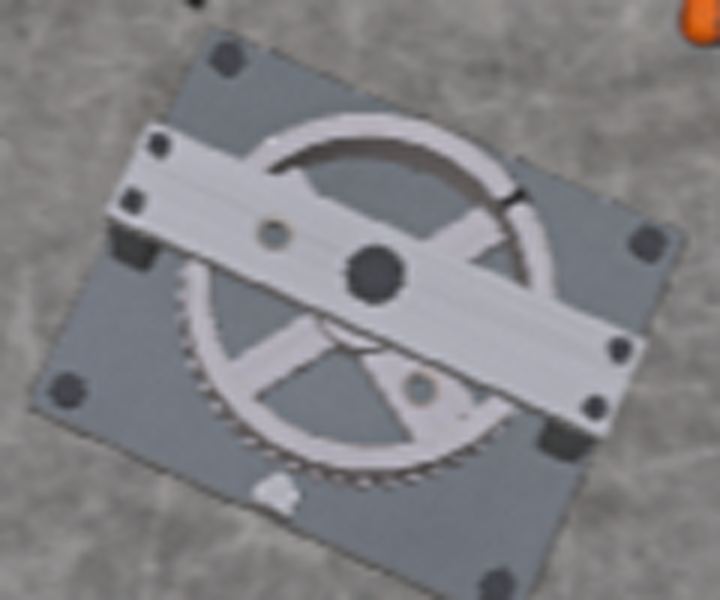

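View pics/pin1.png

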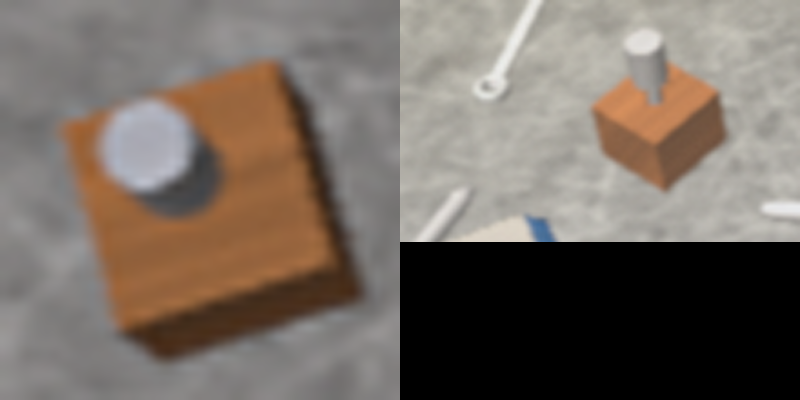

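View pics/jigs.png

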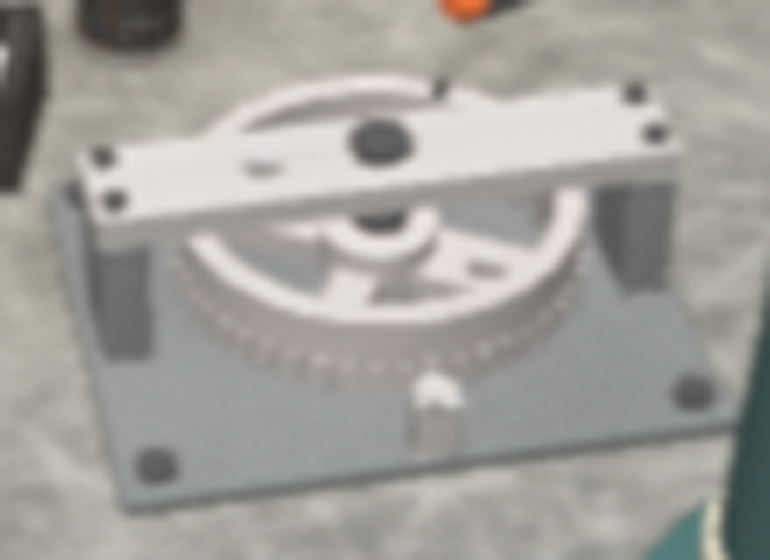

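The pin in the block has a plain head (top view, about (219.5,186.2); scene, about (217.4,226.5)). The jig's bridge hole is on the left, the mark is at the far right of the rim, and the broad spoke's hole is at the near right. I'll fit the poses from both cameras.

```bash
cat > fit.py <<'E'
from h import *
from scipy.optimize import least_squares
c=cams.read_camera("top");d=cams.read_camera("scene")
T=lambda u,v:np.array([304+(u+.5)/6-.5,136+(v+.5)/6-.5])
S=lambda u,v:np.array([285+(u+.5)/7-.5,150+(v+.5)/7-.5])
def P(p):
    x,y,a,q,bx,by,ex,ey=p
    L=lambda X,Y,Z:(x+X*np.cos(a)-Y*np.sin(a),y+X*np.sin(a)+Y*np.cos(a),Z)
    A=[L(0,0,.098),L(0,.05,.09),L(ex,ey,.095),L(-ex,ey,.095),L(ex,-ey,.095),L(-ex,-ey,.095),L(-.082*np.cos(q),-.082*np.sin(q),.068),L(-.05*np.sin(q),.05*np.cos(q),.042)]
    return A,[L(bx,by,.018),L(-bx,by,.018),L(bx,-by,.018),L(-bx,-by,.018)]
top=np.array([T(*z) for z in[(375,273),(273,233),(159,144),(132,201),(620,349),(596,407),(514,197),(421,388),(227,58),(67,390),(647,243),(497,585)]])
sc=np.array([S(*z) for z in[(381,142),(263,167),(104,157),(115,200),(635,93),(655,132),(440,88),(488,268),(157,466),(692,393)]])
def f(p,w="both"):
    A,B=P(p)
    r1=proj(c,A+B)-top; r2=proj(d,A+[B[1],B[3]])-sc
    return np.concatenate([r1.ravel()]*(w!="sc")+[r2.ravel()]*(w!="top"))
for w in("both","top","sc"):
    s=least_squares(f,[.58,-.05,-.4,3.6,.09,.11,.015,.115],args=(w,),loss="soft_l1");print(w,np.round(s.x,4),np.abs(f(s.x,w)).max().round(2),np.sqrt((f(s.x,w)**2).mean()).round(2))
    if w=="both": print(np.round(f(s.x).reshape(-1,2),1).tolist())
pt=np.array([204.5+14.85,171.5+14.55]);ps=np.array([150+245/3.636-.5,215+42/3.636-.5])
print("pin",ray(c,pt,.106),ray(d,ps,.106), proj(c,[[.5,.35,.05]]))
bt=np.array([[62,128],[278,62],[335,262],[122,330]])/10+[204.5,171.5]
print("block top",[ray(c,b,.05)[:2].round(4).tolist() for b in bt],np.mean([ray(c,b,.05) for b in bt],0))
m=masks_of(c,"cassette");print([(k["xy"],k["score"],ray(c,k["xy"],.032)) for k in m[:2]])
E
python3 fit.py
```

```text
both [ 0.5905 -0.0509 -0.3176  2.5755  0.0951  0.1144  0.0151  0.1164] 1.32 0.51
[[-0.3, 0.2], [0.1, 0.3], [-0.2, 0.3], [-0.2, 0.2], [-0.4, 0.2], [-0.6, 0.3], [-0.6, 0.6], [-0.2, 0.2], [-0.1, -0.1], [-0.2, 0.3], [-0.1, -0.1], [-0.3, 0.4], [0.0, -1.3], [0.3, -0.7], [-0.1, -0.8], [-0.0, -0.9], [0.1, -1.0], [0.2, -0.9], [-0.0, -0.3], [0.1, -0.7], [0.2, -1.1], [0.3, -1.2]]
top [ 0.5913 -0.0516 -0.3167  2.577   0.0944  0.1145  0.0151  0.1168] 0.4 0.15
sc [ 0.587  -0.0484 -0.3216  2.5814  0.0956  0.1138  0.0149  0.1157] 0.52 0.18
pin [0.52744565 0.34733213 0.106     ] [0.5252055  0.34773915 0.106     ] [[221.73240685 200.05421761]]
block top [[0.5422, 0.3896], [0.5691, 0.3308], [0.5123, 0.3048], [0.4855, 0.3621]] [0.52727682 0.34682298 0.05      ]
[([455.5, 237.3], 0.72, array([ 0.47473484, -0.32525916,  0.032     ]))]
```

Request:
carry_out:
  motion:
    - [0.5, -0.5, 0, 0, 0, 0, 1]
    - [1, -1, 0, 0, 0, 0, 1]
    - [1, -1, 0, 0, 0, 0, 1]

```text
clock: 1.72
tcp_pos: [0.2292, -0.5352, 0.2192]
tool_rot: [0.0, 0.993, 0.115, 0.0]
ft_force: [0.6, 0.2, -1.0]
finger_gap: 1.002
finger_force: 0.0
```

Request:
carry_out:
  motion:
    - [0.4, -0.4, 0, 0, 0, 0, 0.33]
    - [0.8, -0.8, 0, 0, 0, 0, 0.33]
    - [1, -1, 0, 0, 0, 0, 0.33]

```text
clock: 2.1
tcp_pos: [0.3034, -0.4159, 0.219]
tool_rot: [0.0, 0.993, 0.115, 0.0]
ft_force: [0.4, -0.3, 1.1]
finger_gap: 0.73
finger_force: 0.0
```

Request:
carry_out:
  motion:
    - [0.4, -0.4, 0, 0, 0, 0, 0.33]
    - [0.8, -0.8, 0, 0, 0, 0, 0.33]
    - [1, -1, 0, 0, 0, 0, 0.33]

```text
clock: 2.48
tcp_pos: [0.3782, -0.2957, 0.219]
tool_rot: [0.0, 0.993, 0.115, 0.0]
ft_force: [-0.6, -1.0, -0.9]
finger_gap: 0.407
finger_force: 0.0
```

Request:
carry_out:
  motion:
    - [0.4, -0.4, 0, 0, 0, 0, 0.33]
    - [0.8, -0.8, 0, 0, 0, 0, 0.33]
    - [1, -1, 0, 0, 0, 0, 0.33]
    - [1, -1, 0, 0, 0, 0, 0.33]

```text
clock: 2.98
tcp_pos: [0.4528, -0.1761, 0.2187]
tool_rot: [0.0, 0.993, 0.115, -0.0]
ft_force: [0.3, -0.9, 0.3]
finger_gap: 0.328
finger_force: 0.0
```

```bash
cat > plan.py <<'E'
import numpy as np
# pose = x,y,z,b  (b = world angle in deg of the tool's y axis; tool points down)
def rows(p0,ps,dec=3):
    b=np.radians(p0[3]);ty=np.array([np.cos(b),np.sin(b)]);tx=np.array([-ty[1],ty[0]])
    out=[]
    for p in ps:
        d=np.array(p[:2])-p0[:2]
        out.append([round(float(v),dec) for v in (d@tx*10,d@ty*10,(p0[2]-p[2])*10,0,0,-((p[3]-p0[3]+180)%360-180)/180)])
    return out
J=np.array([.5895,-.0500]);YAW=-18.2
def rim(phi,z,r=.082):  # phi: jig angle deg
    w=np.radians(phi+YAW);return [*(J+r*np.array([np.cos(w),np.sin(w)])),z,(phi+YAW)-180]
E
python3 - <<'E'
from plan import *
p0=[.4522,-.1763,.219,-76.8]
g=rim(217,.15);print(g)
print(rows(p0,[g,rim(217,.054)]))
print(rows(rim(217,.054),[rim(217-74*k/12,.054) for k in range(1,13)]))
E
```

```text
[np.float64(0.511874760670513), np.float64(-0.07642578700890194), 0.15, 18.80000000000001]
[[0.809, -0.836, 0.69, 0.0, 0.0, -0.531], [0.809, -0.836, 1.65, 0.0, 0.0, -0.531]]
[[0.088, 0.005, 0.0, 0.0, 0.0, 0.034], [0.175, 0.019, 0.0, 0.0, 0.0, 0.069], [0.26, 0.042, 0.0, 0.0, 0.0, 0.103], [0.342, 0.075, 0.0, 0.0, 0.0, 0.137], [0.42, 0.116, 0.0, 0.0, 0.0, 0.171], [0.493, 0.165, 0.0, 0.0, 0.0, 0.206], [0.561, 0.222, 0.0, 0.0, 0.0, 0.24], [0.622, 0.286, 0.0, 0.0, 0.0, 0.274], [0.676, 0.356, 0.0, 0.0, 0.0, 0.308], [0.722, 0.431, 0.0, 0.0, 0.0, 0.343], [0.759, 0.511, 0.0, 0.0, 0.0, 0.377], [0.788, 0.594, 0.0, 0.0, 0.0, 0.411]]
```

Request:
carry_out:
  motion:
    - [0.3, -0.3, 0, 0, 0, -0.055, 0.33]
    - [0.6, -0.6, 0.2, 0, 0, -0.11, 0.33]
    - [0.809, -0.836, 0.4, 0, 0, -0.165, 0.33]
    - [0.809, -0.836, 0.6, 0, 0, -0.22, 0.33]
    - [0.809, -0.836, 0.69, 0, 0, -0.275, 0.33]
    - [0.809, -0.836, 0.69, 0, 0, -0.33, 0.33]
    - [0.809, -0.836, 0.69, 0, 0, -0.385, 0.33]
    - [0.809, -0.836, 0.69, 0, 0, -0.44, 0.33]
    - [0.809, -0.836, 0.69, 0, 0, -0.495, 0.33]
    - [0.809, -0.836, 0.69, 0, 0, -0.531, 0.33]
    - [0.809, -0.836, 0.69, 0, 0, -0.531, 0.33]

```text
clock: 4.35
tcp_pos: [0.5117, -0.0784, 0.1497]
tool_rot: [0.0, 0.584, 0.812, -0.0]
ft_force: [0.2, 0.2, -0.2]
finger_gap: 0.333
finger_force: 0.0
```

Request:
carry_out:
  motion:
    - [0, 0, 0.4, 0, 0, 0, 0.33]
    - [0, 0, 0.7, 0, 0, 0, 0.33]
    - [0, 0, 0.74, 0, 0, 0, 0.33]

```text
clock: 4.72
tcp_pos: [0.5108, -0.0777, 0.0739]
tool_rot: [-0.001, 0.584, 0.812, -0.001]
ft_force: [-0.0, 0.4, 0.5]
finger_gap: 0.333
finger_force: 0.0
```

```bash
python3 - <<'E'
from h import *
s=readout.state();print(s["tcp_pos"],s["tool_rot"],s["ft_force"],s["joints"])
c=cams.read_camera("top");d=cams.read_camera("scene")
f=lambda im,x,y,w,h,k:cv2.resize(im[y:y+h,x:x+w,::-1],None,fx=k,fy=k,interpolation=cv2.INTER_CUBIC)
cv2.imwrite("pics/g1.png",np.vstack([f(c["image"],304,146,130,90,3)[:, :390],f(d["image"],270,150,130,90,3)]))
E
```

```text
[ 0.51077797 -0.07772739  0.07390742] [-1.37994618e-03  5.84108802e-01  8.11673895e-01 -7.01624854e-04] [-0.04475846  0.43408371  0.46463681] [-2.00306587e-01 -1.53569355e-01  1.94576347e+00 -1.48696600e-04
  1.35249128e+00 -5.23505461e-01]
```

View pics/g1.png

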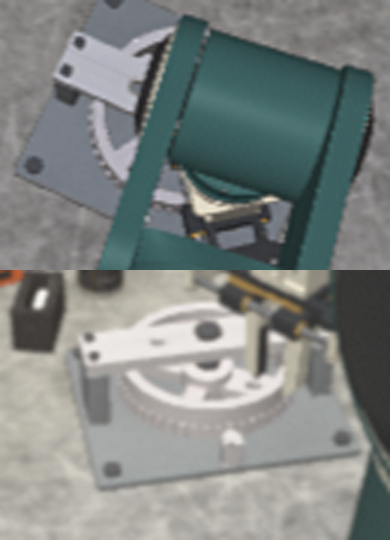

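The fingers straddle the rim at scene about (365,272), with the bridge to the left of the inner finger. I'll lower and grip lightly.

Request:
carry_out:
  motion:
    - [0, 0, 0.1, 0, 0, 0, 0.33]
    - [0, 0, 0.19, 0, 0, 0, 0.33]
    - [0, 0, 0.19, 0, 0, 0, 0.2]
    - [0, 0, 0.19, 0, 0, 0, 0.08]
    - [0, 0, 0.19, 0, 0, 0, 0.08]
    - [0, 0, 0.19, 0, 0, 0, 0.08]
  force: 12

```text
clock: 5.58
tcp_pos: [0.5137, -0.0767, 0.057]
tool_rot: [0.002, 0.583, 0.813, 0.002]
ft_force: [20.3, 5.5, -13.2]
finger_gap: 0.13
finger_force: 11.9
```

```bash
python3 - <<'E'
from h import *
s=readout.state();print(s["tcp_pos"],s["ft_force"],s["finger_gap"],s["finger_force"],s["wrist_torque"])
E
```

```text
[ 0.51370566 -0.07668159  0.05697033] [ 20.32113221   5.52974148 -13.18415779] 0.1303591629278692 11.883219375740737 [ 0.91715839 -3.70652392 -0.17291923]
```

Request:
carry_out:
  motion:
    - [0, 0.015, -0.005, 0, 0, 0, 0.08]
    - [0, 0.027, -0.01, 0, 0, 0, 0.08]
    - [0, 0.027, -0.01, 0, 0, 0, 0.08]

```text
clock: 5.95
tcp_pos: [0.514, -0.0765, 0.057]
tool_rot: [-0.0, 0.583, 0.813, -0.0]
ft_force: [2.2, -2.4, -12.6]
finger_gap: 0.133
finger_force: 11.8
```

```bash
sed -i 's/^J=.*/J=np.array([.5913,-.0512]);YAW=-18.2/' plan.py; python3 - <<'E'
from h import *
for i in range(3):
    s=readout.state();print(s["tcp_pos"],s["ft_force"],s["finger_gap"],s["finger_force"],s["wrist_torque"])
    cams.read_camera("top")
from plan import *
print(rows(rim(217,.054),[rim(217-78*k/12,.054) for k in range(1,13)]))
E
```

```text
[ 0.5139512  -0.07654408  0.05704929] [  2.23910072  -2.4105549  -12.57427549] 0.1327343653439632 11.844717278145254 [-0.53510421 -0.46392844 -0.12456278]
[ 0.51396564 -0.07656917  0.05708209] [  1.75898953  -2.74266803 -12.92621169] 0.12835709888180089 11.843569125048816 [-0.53548561 -0.5161251  -0.11041178]
[ 0.51394825 -0.07656242  0.05707833] [  1.92104303  -3.8154223  -14.04445207] 0.12870173737642132 11.842596153728664 [-0.66542223 -0.49343885 -0.13993682]
[[0.093, 0.005, 0.0, 0.0, 0.0, 0.036], [0.184, 0.021, 0.0, 0.0, 0.0, 0.072], [0.274, 0.047, 0.0, 0.0, 0.0, 0.108], [0.359, 0.083, 0.0, 0.0, 0.0, 0.144], [0.441, 0.128, 0.0, 0.0, 0.0, 0.181], [0.516, 0.183, 0.0, 0.0, 0.0, 0.217], [0.585, 0.245, 0.0, 0.0, 0.0, 0.253], [0.646, 0.315, 0.0, 0.0, 0.0, 0.289], [0.699, 0.392, 0.0, 0.0, 0.0, 0.325], [0.743, 0.473, 0.0, 0.0, 0.0, 0.361], [0.778, 0.56, 0.0, 0.0, 0.0, 0.397], [0.802, 0.65, 0.0, 0.0, 0.0, 0.433]]
```

Request:
carry_out:
  motion:
    - [0.046, 0.001, 0, 0, 0, 0.018, 0.08]
    - [0.093, 0.005, 0, 0, 0, 0.036, 0.08]
    - [0.184, 0.021, 0, 0, 0, 0.072, 0.08]
    - [0.274, 0.047, 0, 0, 0, 0.108, 0.08]
    - [0.359, 0.083, 0, 0, 0, 0.144, 0.08]
    - [0.441, 0.128, 0, 0, 0, 0.181, 0.08]
    - [0.441, 0.128, 0, 0, 0, 0.181, 0.08]
  force: 15

```text
clock: 6.98
tcp_pos: [0.513, -0.0304, 0.0573]
tool_rot: [0.001, 0.788, 0.616, 0.001]
ft_force: [12.2, -3.6, -20.1]
finger_gap: 0.131
finger_force: 15.3
```

```bash
python3 - <<'E'
from h import *
s=readout.state();print(s["tcp_pos"],s["ft_force"],s["finger_gap"],s["finger_force"],s["wrist_torque"])
from plan import *
for d in (39,45.5,45.5+35):
  pass
print(rows(rim(184.5,.054),[rim(184.5-45.5*k/7,.054) for k in range(1,8)]))
q=s["tool_rot"];print(2*np.degrees(np.arctan2(q[2],q[1]))-90)
E
```

```text
[ 0.51298226 -0.03044533  0.05727757] [ 12.200336    -3.56546636 -20.10153308] 0.13067524259303875 15.268402635119855 [-0.74465734 -2.18389874 -0.23991148]
[[0.093, 0.005, 0.0, 0.0, 0.0, 0.036], [0.184, 0.021, 0.0, 0.0, 0.0, 0.072], [0.274, 0.047, 0.0, 0.0, 0.0, 0.108], [0.359, 0.083, 0.0, 0.0, 0.0, 0.144], [0.441, 0.128, 0.0, 0.0, 0.0, 0.181], [0.516, 0.183, 0.0, 0.0, 0.0, 0.217], [0.585, 0.245, 0.0, 0.0, 0.0, 0.253]]
-13.983850687557435
```

Request:
carry_out:
  motion:
    - [0.046, 0.016, 0.01, 0, 0, 0.018, 0.08]
    - [0.093, 0.02, 0.01, 0, 0, 0.036, 0.08]
    - [0.184, 0.036, 0.01, 0, 0, 0.072, 0.08]
    - [0.274, 0.062, 0.01, 0, 0, 0.108, 0.08]
    - [0.359, 0.098, 0.01, 0, 0, 0.144, 0.08]
    - [0.441, 0.143, 0.01, 0, 0, 0.181, 0.08]
    - [0.516, 0.198, 0.01, 0, 0, 0.217, 0.08]
    - [0.585, 0.26, 0.01, 0, 0, 0.253, 0.08]
    - [0.585, 0.26, 0.01, 0, 0, 0.253, 0.08]

```text
clock: 8.1
tcp_pos: [0.5522, 0.0197, 0.0571]
tool_rot: [0.001, 0.965, 0.263, 0.0]
ft_force: [1.9, -5.6, -7.3]
finger_gap: 0.132
finger_force: 15.3
```

```bash
python3 - <<'E'
from h import *
s=readout.state();print(s["tcp_pos"],s["ft_force"],s["finger_gap"],s["finger_force"],s["wrist_torque"])
q=s["tool_rot"];print(2*np.degrees(np.arctan2(q[2],q[1]))-90)
from scipy.optimize import least_squares
P=np.array([[.51395,-.07656],[.51298,-.03044],s["tcp_pos"][:2]])
f=lambda p:np.linalg.norm(P-p,axis=1)-.082
z=least_squares(f,[.591,-.051]);J=z.x;print(J,z.fun)
print([np.degrees(np.arctan2(*(p-J)[::-1]))%360 for p in P])
E
```

```text
[0.55223649 0.01966291 0.05708892] [ 1.9385381  -5.62395251 -7.31295904] 0.13242524965455552 15.311231911182404 [-0.98078617 -0.43492535 -0.23143778]
-59.535774551774495
[ 0.59214376 -0.05194956] [-2.47676671e-05  3.39106843e-05 -1.86899209e-05]
[np.float64(197.47070037427068), np.float64(164.7991664655395), np.float64(119.12949009373345)]
```

```bash
sed -i 's/^J=.*/J=np.array([.5921,-.0519]);YAW=-18.2/' plan.py; python3 - <<'E'
from plan import *
p0=[.5522,.0197,.057,-59.9]
a=rim(180,.15,.095); b=rim(209,.11)
print(rows(p0,[p0[:2]+[.11,-59.9],rim(175,.11),b,b[:2]+[.056,b[3]]]),b)
E
```

```text
[[0.0, 0.0, -0.53, 0.0, 0.0, -0.0], [-0.504, 0.162, -0.53, 0.0, 0.0, -0.204], [-0.788, 0.549, -0.53, 0.0, 0.0, -0.393], [-0.788, 0.549, 0.01, 0.0, 0.0, -0.393]] [np.float64(0.5115524454402475), np.float64(-0.06726526779602943), 0.11, 10.800000000000011]
```

Request:
carry_out:
  motion:
    - [0, 0, 0, 0, 0, 0, 0.33]
    - [0, 0, 0, 0, 0, 0, 0.33]
    - [0, 0, -0.25, 0, 0, 0, 0.33]
    - [0, 0, -0.55, 0, 0, 0, 0.33]

```text
clock: 8.6
tcp_pos: [0.5514, 0.0201, 0.1124]
tool_rot: [-0.0, 0.965, 0.264, -0.0]
ft_force: [-0.2, -0.3, -0.2]
finger_gap: 0.332
finger_force: 0.0
```

Request:
carry_out:
  motion:
    - [-0.15, 0.04, 0, 0, 0, -0.05, 0.33]
    - [-0.3, 0.08, 0, 0, 0, -0.1, 0.33]
    - [-0.42, 0.12, 0, 0, 0, -0.15, 0.33]
    - [-0.504, 0.162, 0, 0, 0, -0.204, 0.33]
    - [-0.62, 0.27, 0, 0, 0, -0.255, 0.33]
    - [-0.7, 0.39, 0, 0, 0, -0.31, 0.33]
    - [-0.76, 0.48, 0, 0, 0, -0.36, 0.33]
    - [-0.784, 0.557, 0, 0, 0, -0.393, 0.33]
    - [-0.784, 0.557, 0, 0, 0, -0.393, 0.33]

```text
clock: 9.72
tcp_pos: [0.5126, -0.0681, 0.1121]
tool_rot: [0.0, 0.634, 0.773, 0.0]
ft_force: [-1.0, -0.2, -0.3]
finger_gap: 0.33
finger_force: 0.0
```

```bash
python3 - <<'E'
from h import *
s=readout.state();print(s["tcp_pos"],s["tool_rot"],s["ft_force"])
c=cams.read_camera("top");d=cams.read_camera("scene")
f=lambda im,x,y,w,h,k:cv2.resize(im[y:y+h,x:x+w,::-1],None,fx=k,fy=k,interpolation=cv2.INTER_CUBIC)
cv2.imwrite("pics/g2.png",np.vstack([f(c["image"],304,146,130,70,4),f(d["image"],275,150,130,75,4)]))
E
```

```text
[ 0.51258822 -0.06813461  0.11210648] [2.45188180e-04 6.34444883e-01 7.72968024e-01 2.53069974e-04] [-1.04572632 -0.18268228 -0.29670905]
```

View pics/g2.png

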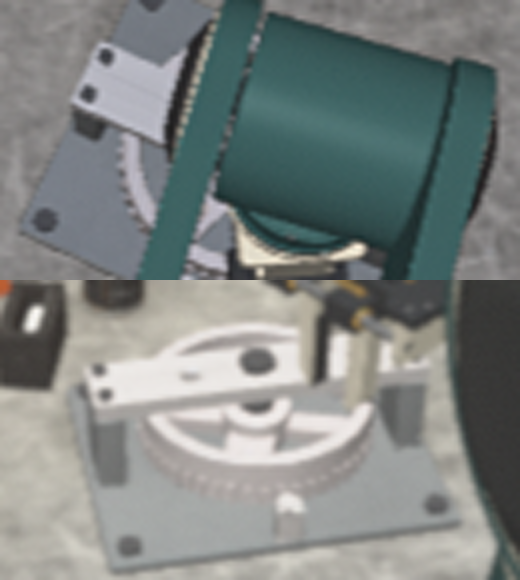

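The mark is hidden behind the gripper, as expected at φ≈249°. The rim lies between the fingers, so I'll take it again.

Request:
carry_out:
  motion:
    - [0, -0.005, 0.3, 0, 0, 0, 0.33]
    - [0, -0.005, 0.5, 0, 0, 0, 0.33]
    - [0, -0.005, 0.555, 0, 0, 0, 0.33]
    - [0, -0.005, 0.555, 0, 0, 0, 0.2]
    - [0, -0.005, 0.555, 0, 0, 0, 0.08]
    - [0, -0.005, 0.555, 0, 0, 0, 0.08]
    - [0, -0.005, 0.555, 0, 0, 0, 0.08]

```text
clock: 10.7
tcp_pos: [0.5116, -0.0682, 0.0569]
tool_rot: [-0.0, 0.634, 0.773, -0.0]
ft_force: [-7.9, -1.1, 5.2]
finger_gap: 0.131
finger_force: 14.6
```

```bash
python3 - <<'E'
from h import *
from plan import *
s=readout.state();p=s["tcp_pos"];print(p,s["ft_force"],s["finger_gap"],s["wrist_torque"])
w=np.degrees(np.arctan2(*(p[:2]-J)[::-1]))%360;q=s["tool_rot"];print(w,np.linalg.norm(p[:2]-J),2*np.degrees(np.arctan2(q[2],q[1]))-90)
f=w+18.2
print(rows(rim(f,.054),[rim(f-69.3*k/11,.054) for k in range(1,12)]))
E
```

```text
[ 0.51157843 -0.06820862  0.05691017] [-7.9205832  -1.06712546  5.15665358] 0.13130948612697385 [-0.16954334  1.34363188  0.14906743]
191.4496450620758 0.08215652634765414 11.308436430381917
[[0.09, 0.005, 0.0, 0.0, 0.0, 0.035], [0.179, 0.02, 0.0, 0.0, 0.0, 0.07], [0.266, 0.044, 0.0, 0.0, 0.0, 0.105], [0.349, 0.078, 0.0, 0.0, 0.0, 0.14], [0.428, 0.121, 0.0, 0.0, 0.0, 0.175], [0.503, 0.172, 0.0, 0.0, 0.0, 0.21], [0.571, 0.231, 0.0, 0.0, 0.0, 0.245], [0.632, 0.297, 0.0, 0.0, 0.0, 0.28], [0.685, 0.37, 0.0, 0.0, 0.0, 0.315], [0.731, 0.448, 0.0, 0.0, 0.0, 0.35], [0.767, 0.53, 0.0, 0.0, 0.0, 0.385]]
```

Request:
carry_out:
  motion:
    - [0.045, -0.007, 0, 0, 0, 0.018, 0.08]
    - [0.09, -0.003, 0, 0, 0, 0.035, 0.08]
    - [0.179, 0.012, 0, 0, 0, 0.07, 0.08]
    - [0.266, 0.036, 0, 0, 0, 0.105, 0.08]
    - [0.349, 0.07, 0, 0, 0, 0.14, 0.08]
    - [0.428, 0.113, 0, 0, 0, 0.175, 0.08]
    - [0.503, 0.164, 0, 0, 0, 0.21, 0.08]
    - [0.571, 0.223, 0, 0, 0, 0.245, 0.08]
    - [0.632, 0.289, 0, 0, 0, 0.28, 0.08]
    - [0.685, 0.362, 0, 0, 0, 0.315, 0.08]
    - [0.731, 0.44, 0, 0, 0, 0.35, 0.08]
    - [0.767, 0.522, 0, 0, 0, 0.385, 0.08]
    - [0.767, 0.522, 0, 0, 0, 0.385, 0.08]
    - [0.767, 0.522, 0, 0, 0, 0.385, 0.08]

```text
clock: 12.45
tcp_pos: [0.5485, 0.0177, 0.0569]
tool_rot: [-0.0, 0.961, 0.277, 0.001]
ft_force: [2.1, 5.3, 2.6]
finger_gap: 0.129
finger_force: 14.5
```

Request:
carry_out:
  motion:
    - [0, 0, 0, 0, 0, 0, 0.33]
    - [0, 0, 0, 0, 0, 0, 0.33]
    - [0, 0, -0.25, 0, 0, 0, 0.33]
    - [0, 0, -0.7, 0, 0, 0, 0.33]
    - [0, 0, -1, 0, 0, 0, 0.33]

```text
clock: 13.08
tcp_pos: [0.5481, 0.0172, 0.1581]
tool_rot: [0.0, 0.961, 0.276, 0.0]
ft_force: [0.4, 0.5, -1.0]
finger_gap: 0.328
finger_force: 0.0
```

Request:
carry_out:
  motion:
    - [0.3, -0.3, -0.1, 0, 0, -0.055, 0.5]
    - [0.6, -0.6, -0.2, 0, 0, -0.11, 0.65]
    - [0.9, -0.9, -0.2, 0, 0, -0.165, 0.65]
    - [1, -1, -0.2, 0, 0, -0.221, 0.65]
    - [1, -1, -0.2, 0, 0, -0.221, 0.65]

```text
clock: 13.7
tcp_pos: [0.5797, 0.1558, 0.1758]
tool_rot: [-0.0, 0.81, 0.587, -0.0]
ft_force: [0.7, -0.3, -0.4]
finger_gap: 0.647
finger_force: 0.0
```

Request:
carry_out:
  motion:
    - [0.4, -0.27, 0, 0, 0, 0, 0.65]
    - [0.83, -0.55, 0, 0, 0, 0, 0.65]
    - [0.83, -0.55, 0, 0, 0, 0, 0.65]

```text
clock: 14.08
tcp_pos: [0.5527, 0.2527, 0.1761]
tool_rot: [-0.0, 0.811, 0.585, -0.0]
ft_force: [0.2, -0.8, -0.7]
finger_gap: 0.65
finger_force: 0.0
```

Request:
carry_out:
  motion:
    - [0.4, -0.27, 0, 0, 0, 0, 0.65]
    - [0.83, -0.55, 0, 0, 0, 0, 0.65]
    - [0.83, -0.55, 0, 0, 0, 0, 0.65]
    - [0.83, -0.55, 0, 0, 0, 0, 0.65]

```text
clock: 14.58
tcp_pos: [0.5277, 0.346, 0.1761]
tool_rot: [0.0, 0.811, 0.585, -0.0]
ft_force: [-0.4, 0.2, 0.4]
finger_gap: 0.65
finger_force: 0.0
```

```bash
python3 - <<'E'
from h import *
s=readout.state();print(s["tcp_pos"],s["tool_rot"],s["joints"])
c=cams.read_camera("top");d=cams.read_camera("scene")
f=lambda im,x,y,w,h,k:cv2.resize(im[y:y+h,x:x+w,::-1],None,fx=k,fy=k,interpolation=cv2.INTER_CUBIC)
o=np.hstack([f(c["image"],324,156,80,80,5),f(d["image"],290,150,80,80,5)])
cv2.imwrite("pics/m1.png",np.vstack([o,f(d["image"],150,170,200,50,4)]))
E
```

```text
[0.52767235 0.34602348 0.17609075] [ 2.29190699e-04  8.10832430e-01  5.85278304e-01 -1.56859637e-04] [ 5.40219099e-01  3.54650640e-02  1.59551689e+00 -4.84230474e-04
  1.51088437e+00  8.60597935e-01]
```

View pics/m1.png

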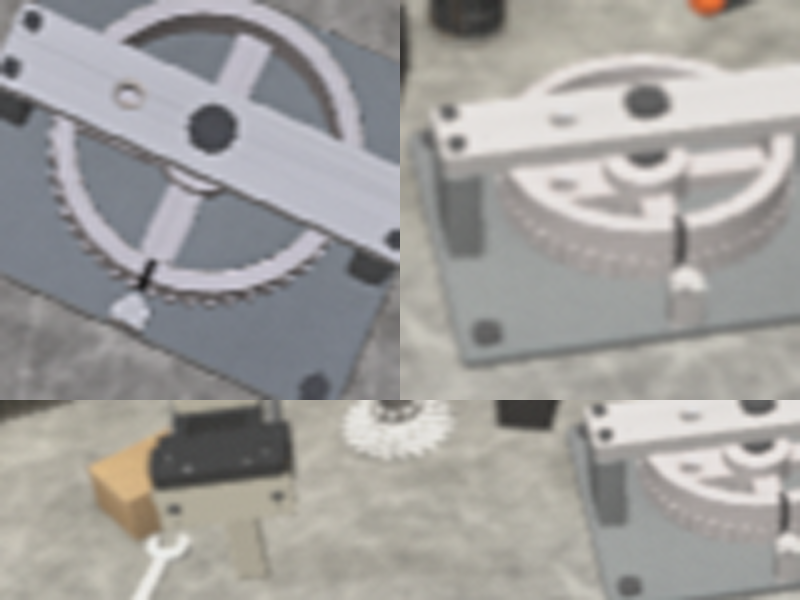

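The mark now sits next to the pointer tip (top crop (149,274), scene crop (681,238)). I'll measure the remaining angle.

```bash
python3 - <<'E'
from h import *
c=cams.read_camera("top");d=cams.read_camera("scene")
for n,cc,J,yaw in(("top",c,(.5913,-.0516),-.3167),("scene",d,(.5870,-.0484),-.3216)):
    g=cv2.cvtColor(cc["image"],cv2.COLOR_RGB2GRAY).astype(np.float32)
    for r,z in((.079,.068),(.082,.068),(.085,.068),(.088,.062)):
        q=np.radians(np.arange(-14,14,.25));w=np.pi+yaw+q
        uv=proj(cc,np.c_[J[0]+r*np.cos(w),J[1]+r*np.sin(w),0*w+z]).astype(np.float32)
        v=cv2.remap(g,uv[:,0].reshape(1,-1),uv[:,1].reshape(1,-1),cv2.INTER_LINEAR)[0]
        k=np.clip(np.median(v)-v-25,0,None);print(n,r,round(float(np.degrees((k*q).sum()/k.sum())),2),v.min())
E
```

```text
top 0.079 0.07 73.66797
top 0.082 0.12 63.078125
top 0.085 0.08 56.876953
top 0.088 0.23 36.9375
scene 0.079 0.83 124.38867
scene 0.082 0.56 118.63086
scene 0.085 0.25 103.836914
scene 0.088 0.21 86.78125
```

Request:
carry_out:
  motion:
    - [0.01, 0, 0.4, 0, 0, 0, 0.65]
    - [0.01, 0, 0.8, 0, 0, 0, 0.65]
    - [0.01, 0, 1, 0, 0, 0, 0.65]
    - [0.01, 0, 1, 0, 0, 0, 0.45]
    - [0.01, 0, 1, 0, 0, 0, 0.3]
    - [0.01, 0, 1, 0, 0, 0, 0.22]
    - [0.01, 0, 1, 0, 0, 0, 0.22]
    - [0.01, 0, 1, 0, 0, 0, 0.22]
  force: 8

```text
clock: 15.78
tcp_pos: [0.5279, 0.3484, 0.0769]
tool_rot: [0.0, 0.81, 0.586, 0.001]
ft_force: [0.5, 0.1, 3.0]
finger_gap: 0.264
finger_force: 8.0
```

```bash
python3 - <<'E'
from h import *
s=readout.state();p=s["tcp_pos"];print(p,s["ft_force"],s["finger_gap"]*93,s["finger_force"],s["wrist_torque"],s["tool_rot"])
c=cams.read_camera("scene");f=lambda im,x,y,w,h,k:cv2.resize(im[y:y+h,x:x+w,::-1],None,fx=k,fy=k,interpolation=cv2.INTER_CUBIC)
cv2.imwrite("pics/p1.png",f(c["image"],170,190,100,80,6))
E
```

```text
[0.52788846 0.34843595 0.07685952] [0.4673566  0.14326142 2.96024535] 24.537208469945842 7.9998403787612915 [-0.11838822 -0.21796393 -0.00500329] [9.07666142e-05 8.10084472e-01 5.86312911e-01 5.57100671e-04]
```

View pics/p1.png

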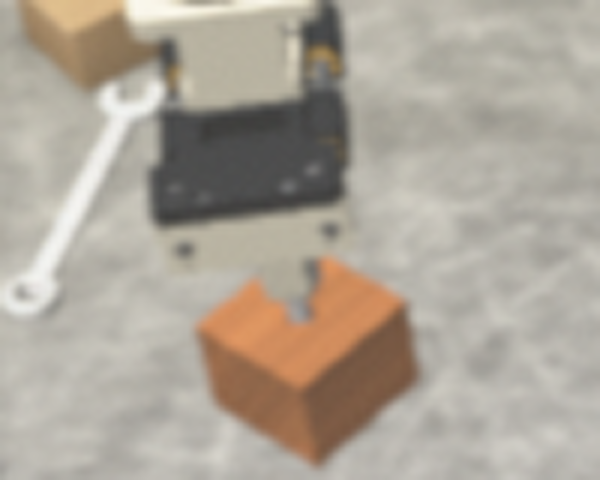

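```bash
python3 - <<'E'
from h import *
s=readout.state();p=s["tcp_pos"]
d=cams.read_camera("scene");c=cams.read_camera("top")
print("shank at block top",ray(d,(169.5+302/6,189.5+315/6),.05)[:2]+[.005,-.0035])
b=p[:2]; a=np.radians(-18.2);ty=np.array([np.cos(a),np.sin(a)]);tx=np.array([-ty[1],ty[0]])
# where the near finger's tip edges should project
for e in(-.0075,.0075):
    print(proj(d,[*(b-ty*.030+tx*e-np.array([.005,-.0035])),p[2]])*1, ((proj(d,[*(b-ty*.030+tx*e-np.array([.005,-.0035])),p[2]])-[169.5,189.5])*6).round())
for X in((.5282,.3470),(.5282,.344),(.5279,.3484)):
    print("head bottom centre",X,((proj(d,[X[0]-.005,X[1]+.0035,.07])-[169.5,189.5])*6).round(),"shank at .05",((proj(d,[X[0]-.005,X[1]+.0035,.05])-[169.5,189.5])*6).round())
# finger flat face extents in top pic not visible; gap noise:
for i in range(4):
    cams.read_camera("top");print(readout.state()["finger_gap"]*93)
for n,k in((c,"top"),(d,"scene")):
    for t in("setting_pin","pin_block"):
        m=masks_of(n,t);print(k,t,[(np.round(x["xy"],1),round(x["score"],2),int(x["region"].sum())) for x in m[:3]])
E
```

```text
shank at block top [0.53013216 0.34518093]
[[220.6869523  243.43047575]] [[307. 324.]]
[[214.56835897 244.30673372]] [[270. 329.]]
head bottom centre (0.5282, 0.347) [[293. 286.]] shank at .05 [[299. 319.]]
head bottom centre (0.5282, 0.344) [[299. 284.]] shank at .05 [[306. 317.]]
head bottom centre (0.5279, 0.3484) [[290. 288.]] shank at .05 [[297. 321.]]
24.689308543699745
24.783040569161027
24.433666507327363
24.83829493557524Traceback (most recent call last):
  File "<stdin>", line 16, in <module>
ValueError: only the last four pictures can be asked about
```

Request:
carry_out:
  motion:
    - [0, 0, 0, 0, 0, 0, 0.15]
    - [0, 0, 0, 0, 0, 0, 0.15]
    - [0, 0, -0.1, 0, 0, 0, 0.15]
    - [0, 0, -0.3, 0, 0, 0, 0.15]
    - [0, 0, -0.6, 0, 0, 0, 0.15]
    - [0, 0, -0.8, 0, 0, 0, 0.15]
    - [0, 0, -1, 0, 0, 0, 0.15]
  force: 30

```text
clock: 17.0
tcp_pos: [0.5274, 0.3483, 0.1776]
tool_rot: [-0.0, 0.81, 0.586, 0.0]
ft_force: [0.4, -0.3, -1.3]
finger_gap: 0.265
finger_force: 30.0
```

Request:
carry_out:
  motion:
    - [0, 0, -0.2, 0, 0, 0, 0.15]
    - [0, 0, -0.2, 0, 0, 0, 0.15]
    - [0, 0, -0.2, 0, 0, 0, 0.15]

```text
clock: 17.38
tcp_pos: [0.5274, 0.3481, 0.1953]
tool_rot: [-0.0, 0.81, 0.586, -0.001]
ft_force: [-0.3, -0.6, -1.4]
finger_gap: 0.264
finger_force: 30.0
```

```bash
python3 - <<'E'
from h import *
s=readout.state();p=s["tcp_pos"];print(p,s["ft_force"],s["finger_gap"]*93,s["finger_force"],s["wrist_torque"],s["tool_rot"])
c=cams.read_camera("scene");f=lambda im,x,y,w,h,k:cv2.resize(im[y:y+h,x:x+w,::-1],None,fx=k,fy=k,interpolation=cv2.INTER_CUBIC)
for z in(0,.0105):pass
print(proj(c,[p[0]-.005,p[1]+.0035,p[2]-.072]),proj(c,[p[0]-.005,p[1]+.0035,p[2]-.006]))
cv2.imwrite("pics/p2.png",f(c["image"],170,160,100,90,6))
E
```

```text
[0.52738941 0.34813558 0.19528799] [-0.27471514 -0.60655329 -1.40813516] 24.509763695811813 29.988078474998474 [-0.04452414 -0.01334519  0.03484016] [-6.05428098e-05  8.10115557e-01  5.86269993e-01 -5.25102620e-04]
[[214.69609211 222.17205788]] [[210.39512601 201.77673435]]
```

View pics/p2.png

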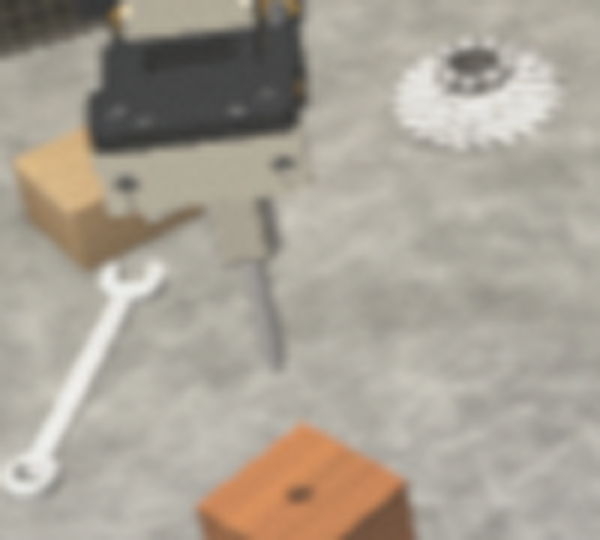

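Nothing more to view. The pin hangs upright, with its nose at scene pixel (215.7,220.3), about 2.4 mm towards -x of the tool. I'll carry it to the bridge hole with that offset taken into account.

Request:
carry_out:
  motion:
    - [-0.3, 0.18, 0, 0, 0, 0, 0.15]
    - [-0.6, 0.36, 0, 0, 0, 0, 0.15]
    - [-0.77, 0.466, 0, 0, 0, 0, 0.15]

```text
clock: 17.8
tcp_pos: [0.5478, 0.2592, 0.1953]
tool_rot: [-0.0, 0.81, 0.586, -0.001]
ft_force: [0.8, 0.2, -1.1]
finger_gap: 0.263
finger_force: 30.0
```

Request:
carry_out:
  motion:
    - [-0.4, 0.24, 0, 0, 0, 0, 0.15]
    - [-0.77, 0.466, 0, 0, 0, 0, 0.15]
    - [-0.77, 0.466, 0, 0, 0, 0, 0.15]

```text
clock: 18.18
tcp_pos: [0.5684, 0.1708, 0.1958]
tool_rot: [0.0, 0.811, 0.585, -0.0]
ft_force: [0.0, 0.8, -0.5]
finger_gap: 0.264
finger_force: 30.0
```

Request:
carry_out:
  motion:
    - [-0.4, 0.24, 0, 0, 0, 0, 0.15]
    - [-0.77, 0.466, 0, 0, 0, 0, 0.15]
    - [-0.77, 0.466, 0, 0, 0, 0, 0.15]

```text
clock: 18.55
tcp_pos: [0.5885, 0.0838, 0.1957]
tool_rot: [-0.0, 0.811, 0.585, -0.0]
ft_force: [-0.5, 1.5, -0.4]
finger_gap: 0.267
finger_force: 30.0
```

Request:
carry_out:
  motion:
    - [-0.3, 0.18, 0, 0, 0, 0, 0.15]
    - [-0.6, 0.36, 0, 0, 0, 0, 0.15]
    - [-0.77, 0.466, 0, 0, 0, 0, 0.15]
    - [-0.77, 0.466, 0, 0, 0, 0, 0.15]
    - [-0.77, 0.466, 0, 0, 0, 0, 0.15]

```text
clock: 19.18
tcp_pos: [0.6083, -0.0015, 0.196]
tool_rot: [-0.0, 0.81, 0.587, 0.0]
ft_force: [-0.3, 0.4, -1.7]
finger_gap: 0.263
finger_force: 30.0
```

```bash
python3 - <<'E'
from h import *
from plan import rows
d=cams.read_camera("scene");s=readout.state();p=s["tcp_pos"];print(p,s["ft_force"],s["tool_rot"])
print(rows([*p,-18.2],[[.6084,-.0021,.165,-18.2]]))
# nose search in the scene picture: dark/grey shank against background below the fingers
bias=np.array([.005,-.0035]);u=proj(d,[p[0]-bias[0],p[1]-bias[1],p[2]-.072])[0];v=proj(d,[p[0]-bias[0],p[1]-bias[1],p[2]-.01])[0];print(u,v)
g=cv2.cvtColor(d["image"],cv2.COLOR_RGB2GRAY)
for y in range(int(v[1]),int(u[1])+5,2):
    x=int(u[0]);print(y,g[y,x-12:x+13].tolist(),x-12)
E
```

```text
[ 0.60827491 -0.00142003  0.19610652] [ 0.00207867 -0.46645458 -1.59917117] [-1.67324511e-04  8.09851082e-01  5.86635485e-01  6.50089574e-05]
[[-0.006, 0.003, 0.311, 0.0, 0.0, -0.0]]
[321.27535522 164.34919558] [321.21709957 146.26334578]
146 [59, 94, 146, 175, 178, 179, 176, 175, 166, 158, 151, 145, 142, 138, 135, 135, 147, 167, 183, 188, 191, 191, 186, 181, 179] 309
148 [53, 81, 133, 165, 170, 166, 164, 166, 169, 167, 157, 156, 159, 155, 161, 173, 182, 189, 189, 187, 185, 184, 184, 186, 187] 309
150 [55, 79, 122, 152, 158, 160, 160, 162, 164, 160, 150, 150, 154, 150, 148, 166, 182, 186, 185, 182, 185, 182, 175, 174, 175] 309
152 [60, 81, 128, 156, 162, 161, 162, 162, 166, 164, 158, 155, 156, 148, 145, 161, 177, 180, 179, 180, 180, 175, 170, 171, 174] 309
154 [62, 93, 134, 158, 164, 166, 168, 169, 170, 167, 161, 158, 157, 149, 146, 161, 175, 178, 179, 181, 181, 182, 181, 180, 176] 309
156 [106, 125, 147, 160, 163, 167, 170, 174, 175, 173, 167, 159, 156, 150, 151, 165, 175, 179, 181, 183, 181, 181, 181, 180, 181] 309
158 [154, 160, 164, 166, 170, 173, 176, 180, 183, 180, 166, 155, 154, 150, 153, 169, 177, 179, 182, 184, 184, 184, 182, 179, 178] 309
160 [172, 174, 178, 182, 184, 184, 186, 186, 187, 184, 170, 157, 155, 150, 158, 179, 187, 184, 182, 181, 181, 182, 187, 190, 193] 309
162 [172, 176, 182, 183, 185, 184, 185, 184, 185, 186, 184, 172, 157, 152, 168, 195, 207, 213, 220, 225, 226, 226, 225, 225, 224] 309
164 [174, 177, 179, 179, 180, 178, 179, 181, 184, 189, 192, 186, 178, 185, 209, 225, 224, 216, 208, 193, 179, 170, 168, 168, 165] 309
166 [184, 183, 180, 176, 174, 173, 176, 189, 203, 216, 223, 224, 218, 200, 175, 156, 146, 143, 144, 150, 156, 161, 165, 168, 172] 309
168 [191, 184, 180, 177, 178, 193, 214, 225, 226, 223, 207, 187, 182, 186, 194, 203, 210, 218, 224, 225, 226, 226, 227, 228, 228] 309
```

Request:
carry_out:
  motion:
    - [-0.01, 0, 0.15, 0, 0, 0, 0.15]
    - [-0.01, 0, 0.32, 0, 0, 0, 0.15]
    - [-0.01, 0, 0.37, 0, 0, 0, 0.15]
    - [-0.01, 0, 0.4, 0, 0, 0, 0.15]
    - [-0.01, 0, 0.4, 0, 0, 0, 0.15]

```text
clock: 19.85
tcp_pos: [0.6081, -0.0035, 0.1562]
tool_rot: [0.0, 0.81, 0.586, 0.0]
ft_force: [-0.3, 0.4, -0.2]
finger_gap: 0.263
finger_force: 30.0
```

Request:
carry_out:
  motion:
    - [0, 0, 0.03, 0, 0, 0, 0.15]
    - [0, 0, 0.06, 0, 0, 0, 0.15]
    - [0, 0, 0.1, 0, 0, 0, 0.15]
    - [0, 0, 0.1, 0, 0, 0, 0.15]

```text
clock: 20.35
tcp_pos: [0.6079, -0.0035, 0.1457]
tool_rot: [-0.0, 0.81, 0.586, -0.0]
ft_force: [-0.1, -0.3, -1.6]
finger_gap: 0.265
finger_force: 30.0
```

Request:
carry_out:
  motion:
    - [0, 0, 0.1, 0, 0, 0, 0.15]
    - [0, 0, 0.2, 0, 0, 0, 0.15]
    - [0, 0, 0.28, 0, 0, 0, 0.15]
    - [0, 0, 0.33, 0, 0, 0, 0.15]
    - [0, 0, 0.36, 0, 0, 0, 0.15]
    - [0, 0, 0.36, 0, 0, 0, 0.15]

```text
clock: 21.1
tcp_pos: [0.6081, -0.0035, 0.1101]
tool_rot: [-0.0, 0.81, 0.586, -0.0]
ft_force: [0.6, 0.5, -1.5]
finger_gap: 0.268
finger_force: 30.0
```

Nose at about 38 mm, inside the spoke hole, with no contact force. I'll lower it onto the bridge.

Request:
carry_out:
  motion:
    - [0, 0, 0.04, 0, 0, 0, 0.15]
    - [0, 0, 0.08, 0, 0, 0, 0.15]
    - [0, 0, 0.11, 0, 0, 0, 0.15]
    - [0, 0, 0.125, 0, 0, 0, 0.15]
    - [0, 0, 0.125, 0, 0, 0, 0.15]

```text
clock: 21.72
tcp_pos: [0.608, -0.0036, 0.0976]
tool_rot: [0.0, 0.81, 0.586, -0.0]
ft_force: [-0.7, -1.1, -1.8]
finger_gap: 0.261
finger_force: 30.0
```

Request:
carry_out:
  motion:
    - [0, 0, 0.005, 0, 0, 0, 0.15]
    - [0, 0, 0.01, 0, 0, 0, 0.15]
    - [0, 0, 0.01, 0, 0, 0, 0.15]

```text
clock: 22.1
tcp_pos: [0.6081, -0.0036, 0.0973]
tool_rot: [0.0, 0.81, 0.586, 0.0]
ft_force: [-4.4, -1.6, 5.5]
finger_gap: 0.264
finger_force: 30.0
```

Request:
carry_out:
  motion:
    - [0, 0, 0, 0, 0, 0, 0.35]
    - [0, 0, 0, 0, 0, 0, 0.6]
    - [0, 0, 0, 0, 0, 0, 0.6]
    - [0, 0, 0, 0, 0, 0, 0.6]
    - [0, 0, -0.15, 0, 0, 0, 0.6]
    - [0, 0, -0.5, 0, 0, 0, 0.6]
    - [0, 0, -1, 0, 0, 0, 0.6]

```text
clock: 22.98
tcp_pos: [0.6076, -0.0035, 0.1978]
tool_rot: [-0.0, 0.81, 0.586, -0.001]
ft_force: [0.7, 1.0, 0.2]
finger_gap: 0.601
finger_force: 0.0
```

Request:
carry_out:
  motion:
    - [0.4, -0.4, -0.2, 0, 0, 0, 0.6]
    - [0.8, -0.8, -0.2, 0, 0, 0, 0.6]
    - [1, -1, -0.2, 0, 0, 0, 0.6]

```text
clock: 23.35
tcp_pos: [0.5433, 0.1246, 0.2185]
tool_rot: [0.0, 0.81, 0.587, 0.001]
ft_force: [0.7, 0.5, -0.3]
finger_gap: 0.598
finger_force: 0.0
```

Request:
carry_out:
  motion:
    - [0.4, -0.4, 0, 0, 0, 0, 0.6]
    - [0.8, -0.8, 0, 0, 0, 0, 0.6]
    - [1, -1, 0, 0, 0, 0, 0.6]
    - [1, -1, 0, 0, 0, 0, 0.6]

```text
clock: 23.85
tcp_pos: [0.4799, 0.2504, 0.2179]
tool_rot: [0.0, 0.809, 0.587, 0.001]
ft_force: [0.1, -0.2, 0.3]
finger_gap: 0.6
finger_force: 0.0
```

```bash
python3 - <<'E'
from h import *
c=cams.read_camera("top");d=cams.read_camera("scene")
# pin: expected head-top pixel vs bright disc; mark angle again
X=np.array([.6077,-.0044])
for n,cc,J,yaw,b in(("top",c,(.5913,-.0516),-.3167,(.0008,-.0003)),("scene",d,(.5870,-.0484),-.3216,(.005,-.0035))):
    print(n,"head top if home",proj(cc,[*(X-b),.126]).round(1),"masks",[(np.round(m["xy"],1),round(m["score"],2),int(m["region"].sum()),np.argwhere(m["region"]).min(0)[::-1],np.argwhere(m["region"]).max(0)[::-1]) for m in masks_of(cc,"setting_pin")[:4]])
    print("exp. head outline", proj(cc,[*(X-b),.126]).round(1), proj(cc,[*(X-b),.09]).round(1))
    g=cv2.cvtColor(cc["image"],cv2.COLOR_RGB2GRAY).astype(np.float32)
    for r,z in((.082,.068),(.085,.068),(.088,.062)):
        q=np.radians(np.arange(-14,14,.25));w=np.pi+yaw+q
        uv=proj(cc,np.c_[J[0]+r*np.cos(w),J[1]+r*np.sin(w),0*w+z]).astype(np.float32)
        v=cv2.remap(g,uv[:,0].reshape(1,-1),uv[:,1].reshape(1,-1),cv2.INTER_LINEAR)[0]
        k=np.clip(np.median(v)-v-25,0,None);print(r,round(float(np.degrees((k*q).sum()/k.sum())),2),v.min())
g=cv2.cvtColor(d["image"],cv2.COLOR_RGB2GRAY);u=proj(d,[*(X-[.005,-.0035]),.108])[0].round().astype(int);print(u);print(g[u[1]-12:u[1]+13,u[0]-9:u[0]+10])
E
```

```text
top head top if home [[350.2 170.8]] masks [(array([146.6, 205.1]), 0.73, 343, array([136, 193]), array([167, 216])), (array([349.3, 174.4]), 0.58, 94, array([346, 167]), array([354, 178]))]
exp. head outline [[350.2 170.8]] [[349.4 174.5]]
0.082 0.13 61.734375
0.085 0.07 55.876953
0.088 0.26 37.9375
scene head top if home [[322.3 163.6]] masks [(array([141.3, 299.5]), 0.72, 572, array([125, 266]), array([169, 317])), (array([286.9, 273.7]), 0.59, 512, array([249, 267]), array([307, 281])), (array([320.9, 166.2]), 0.55, 70, array([319, 163]), array([324, 186])), (array([221.3, 245.1]), 0.46, 906, array([202, 231]), array([238, 267]))]
exp. head outline [[322.3 163.6]] [[322.3 173.6]]
0.082 0.56 114.791016
0.085 0.26 99.56543
0.088 0.23 84.10742
[322 169]
[[156 157 160 164 167 167 167 166 167 170 170 167 166 168 171 173 173 170
  170]
 [160 162 164 168 171 172 172 170 172 171 171 168 166 166 171 173 172 173
  171]
 [167 167 169 172 173 173 176 176 175 175 176 174 171 169 169 170 171 171
  171]
 [173 172 173 174 174 176 178 183 185 186 185 184 177 173 171 168 169 171
  174]
 [173 173 1
[... 990 characters left out ...]
 152 153 150 146 136 133 160 199 216 219 219
  218]
 [218 219 218 217 213 195 173 160 156 152 147 144 150 177 206 219 220 220
  220]
 [220 220 219 220 219 214 202 186 173 164 167 176 186 203 218 220 220 221
  220]
 [220 220 221 221 221 220 220 214 205 196 204 212 216 220 221 221 221 221
  218]
 [222 221 221 221 222 220 222 221 219 217 216 216 215 215 212 210 209 203
  197]
 [221 220 218 217 214 214 212 210 208 203 196 191 186 184 178 170 164 162
  159]
 [208 202 196 192 186 184 178 169 164 162 158 157 155 154 153 150 146 147
  148]
 [165 162 159 159 156 154 154 150 148 147 148 147 148 147 148 149 149 155
  160]
 [149 149 149 148 148 148 149 149 147 148 148 151 158 159 162 165 169 177
  186]]
```

```bash
python3 -c "
from station import r
print(r.hand_in())"
```

```text
the job is handed in; nothing more can be done
None
```

I turned the pulley so its line faces the pointer (within about 0.3° by camera), put the setting pin through both holes with its head on the bridge, let go and backed the arm off, left the cassette alone, and handed in at about 24 s; no verdict came back.

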